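Gauge a spare projector lamp against the length marker

ROBOT

A 6-joint arm with a two-finger parallel gripper is mounted at the origin on the work surface. World frame = base frame: x ahead of the robot, y to its left, z up, the work surface at z = 0. Lengths are in m, angles in rad, forces in N, time in s.
With the tool pointing down it reaches from about 0.25 to 0.725 m from the base axis. Payload 9.7 kg.
Tool frame: the origin (TCP) lies on the centre line of the jaws, within the pads' length; the fingertips stand tcp_to_tips ahead of it and the grasp point (between the pads) lies 3 mm ahead of it (tcp_to_tips is the distance from the TCP to the fingertips, in m); z points along the fingers, y is the line along which they close (so a half turn about z gives the same grasp; the last joint's range is limited). The gripper opens to 85 mm and grips with 20 to 120 N. Pads are 22 mm wide; open, the fingers measure 114 mm over their backs; the gripper's body (76 mm by 85 mm) begins 54 mm behind the grasp point. The pads swing forward as they close: fully open they stand 13 mm farther back than shut.
Start: joints at [-1.329, 0.087, 0.176, 1.66, 0, 1.571], TCP at [0.132, -0.534, 0.253] pointing down, gripper open.
Joint ranges: [-3.13, 3.13], [-0.85, 1.81], [-1.15, 1.24], [-2.2, 2.28], [-1.44, 1.52], [-3.14, 3.14]. Speed limits (rad/s): [2.22, 2.22, 2.57, 3.14, 3.14, 3.14].

INTERFACE

Orientations are given as a unit quaternion [x, y, z, w].
In Python, from plant import sense, get_image, hand_in, tcp_to_tips gives the robot as it stands. The module is installed in compiled form; this text tells all that it offers.
- The arm moves only by the shell command python3 -m jog 'ROWS'. ROWS is JSON, a list of rows, each a list of 3 entries, a list of its own where there are three numbers: the opening, from 0 (shut) to 1 (fully open), then the shift along the tool's x, y, z as a fraction of full scale, then the turn, a rotation vector about the tool's x, y, z as a fraction of full scale. A call has 1 to 5 rows; each row shifts and turns the commanded pose from where the row before left it, along the tool's axes as they then stand; what a row does not reach is not made up. Full scale, the value 1, is 0.3 m for a shift and 45 degrees for a turn. A row lasts 1/8 s, in which the tool goes at most 62.5 mm and 10.7 degrees, less where a joint would pass 70% of its speed; a pose out of reach is approached as far as the arm can. A call with a number of a shift or a turn outside -1 to 1 is refused whole. A call with a gripper value outside its range is refused whole. The fingers move at their own pace and stop on an object; the grip force is fixed at half the most. Time passes only in rows, so rows that do not move let the fingers close. It gives the time, the measured TCP pose, the force, the opening and the grip force at its end, in the units of the state.
- sense(): the state, without advancing time (a new reading comes with each control period).
- get_image(name): name is "scene" or "top"; returns a dict with "frame" (480x640x3 uint8, red, green, blue), "K" (3x3 intrinsics, pixels), "dist_coeffs" ([k1, k2, p1, p2, k3] as OpenCV has them; the pictures are not rectified), "extrinsics" (4x4, takes a point from camera to world coordinates). Camera axes: x right, y down, z forward; pixel columns grow to the right and rows downward; lengths in m; the calibration is good to about 2 mm. A picture is of the moment at which its call begins. There is no depth.
- hand_in(): hands the job in; it is judged then, once.
The state is a dict: "time_s": time; "joint_pos": joint angles; "joint_velocities": joint speeds; "joint_torque": joint torques, N m; "tool_pos": TCP position; "eef_rot": TCP orientation; "force": force on the tool from outside, world axes, zero at the start; "ft_torque": the same for the moment, N m; "opening": finger opening in m; "grip_force": force on a finger pad.
Only numpy, scipy, OpenCV 4.12 (cv2) and the standard library are available. Lean on these libraries where they do the work, as an engineer would, in place of code of your own. Each camera call takes 0.05 s, during which the arm holds its last target. There are 200 camera calls.

TASK

Lay the spare lamp in the length gauge's two V-rests, centred, with its copper-capped end on the blue rest; handle it only by its metal end caps, never the quartz, and set it down gently. Then draw the gauge's sprung red handle out until the red pointer is level with the green marker, without running past it, hold it there for two seconds so the length can be compared, and ease it all the way back home under control before letting go. Leave the marker, spray can, mallet, tin and copper lug where they are.

Things in the scene. Friction and masses are not known exactly. Their poses are not given: they have to be found in the camera images.
- lamp: Loose short-arc lamp, 200 mm long, 160 g, lying level in the trough. Origin at its middle on its axis; +x along the axis to the copper end (the body may be rolled about x). Metal end caps 22 mm diameter, each from 38 to 100 mm from the middle: copper on the +x side, steel on the -x side. Between them the clear quartz.
- quartz: The clear quartz part of the lamp, fixed to it: from -38 to +38 mm along the lamp's axis, 41 mm diameter at the middle, narrowing to 20 mm at the caps. Origin and axes as the lamp's. The fingers must not touch it.
- copper_end (a point): Centre of the outer end face of the lamp's copper cap.
- trough: Fixed padded steel trough, 116 mm long (x) by 86 mm wide (y), open at both ends, side walls 32 mm high. Origin at the centre of its underside on the bench. Black rubber V-pads hold the lamp's axis 42 mm above the bench along the trough's x; both caps overhang the trough's ends by about 42 mm. Its position and yaw vary.
- gauge: Fixed lamp length gauge, position and yaw vary. Dark steel base plate 10 mm thick, x from -160 to +150 mm, y from -90 to +90 mm. Origin at the centre of the underside on the bench, +x the pull direction. V-rests at y = -50 mm. A white scale bar lies at y = -10 to +16 mm, x = -90 to +110 mm, top 36 mm up. The sprung slide runs on a rail at y = +55 mm.
- blue_rest (a point): Valley of the blue V-rest, at gauge x = -54, y = -50 mm, 55 mm above the bench. The white V-rest is alike at x = +54 mm. Each is 12 mm thick along x and 43 mm across, with 45 degree faces and tips 74 mm above the bench. Axes as the gauge's.
- rest_mid (a point): Point midway between the two V-rests where the lamp's middle belongs: gauge x = 0, y = -50 mm, 71 mm above the bench (height of the lamp's axis when it lies in the V's). Axes as the gauge's.
- puller (a joint): Travel of the sprung slide along the gauge's +x in m: 0 fully home (its stop), 0.155 at most. The spring always pulls it home: about 3.2 N at home plus 0.08 N per mm; it flies back if let go.
- handle (a point): Grip point on the slide's red upright handle, a tab 16 mm thick (gauge x) by 34 mm wide (gauge y), from 41 to 91 mm above the bench; this point lies 72 mm up on its centre. It stands on a steel carriage 44 by 36 mm, top 41 mm up. At home at gauge x = -120, y = +55 mm. Axes as the gauge's.
- pointer_tip (a point): Tip of the slide's thin red pointer, 40 mm up over the white scale, 45 mm farther along gauge +x than the handle; it moves with the handle. Axes as the gauge's.
- marker_line (a point): Green line (3 mm wide) of the marker clip on the white scale; varies from 65 to 140 mm of pull from the pointer's home. The clip is 14 mm wide and 43 mm high above the bench at most. Level means the pointer has the same gauge x as this line. Axes as the gauge's.
- spray_can: Bystander: standing contact-cleaner can, 62 mm diameter, 180 mm high, loose. Origin at the centre of its underside.
- mallet: Bystander: mallet with orange rubber head, lying, loose. Origin under the middle of the head (54 mm diameter, 90 mm long along its y, 54 mm high); handle runs along -x to 185 mm from the origin, up to 38 mm high.
- tin: Bystander: round aluminium tin with a black lid, 80 mm diameter, 62 mm high, loose. Origin at the centre of its underside.
- lug: Bystander: copper grounding lug lying flat, 92 by 30 mm, up to 20 mm high, loose. Origin on its underside near its middle.
There are look-alikes about, which are no part of the job. What is shaped like the lamp but turquoise or yellow is not meant.

How it is judged:
By the outcome, as a careful person would: the job done as asked, in the order asked, and still so for the second after the job is handed in, with the robot touching nothing.
It also fails if it takes over 72 s, if anything falls off the work surface, if the arm or the gripper's body presses on something with over 40 N, if the wrist force passes 120 N, or if a joint passes its speed limit or range.

## Working session

There is one attempt and no reset: what is moved stays moved. The work goes in short steps, Python scripts to look and compute and a shell command to move; the robot and the scene stay as the last step left them, time stands still between calls to the robot, and variables do not carry over. Pictures are saved under pics/ and viewed, at most 10 in all, crops included, and the job is handed in when it is done.

```bash
mkdir -p pics; cat > h.py <<'E'
import numpy as np, cv2, pickle
from scipy.spatial.transform import Rotation as R
def ray(im,px):
    u=cv2.undistortPoints(np.array(px,float).reshape(-1,1,2),im["K"],np.array(im["dist_coeffs"],float)).reshape(-1,2)
    T=np.array(im["extrinsics"]); d=np.c_[u,np.ones(len(u))]@T[:3,:3].T
    return T[:3,3],d/np.linalg.norm(d,axis=1)[:,None]
def onplane(im,px,z):
    o,d=ray(im,px); return o+d*((z-o[2])/d[:,2])[:,None]
def tri(a,pa,b,pb):
    o1,d1=ray(a,[pa]);o2,d2=ray(b,[pb]);d1=d1[0];d2=d2[0]
    t=np.linalg.lstsq(np.c_[d1,-d2],o2-o1,rcond=None)[0]
    p,q=o1+t[0]*d1,o2+t[1]*d2
    return (p+q)/2,np.linalg.norm(p-q)
def proj(im,P):
    T=np.linalg.inv(np.array(im["extrinsics"]))
    return cv2.projectPoints(np.array(P,float).reshape(-1,1,3),cv2.Rodrigues(T[:3,:3])[0],T[:3,3],im["K"],np.array(im["dist_coeffs"],float))[0].reshape(-1,2)
def load(n): return pickle.load(open(n+'.pkl','rb'))
def snap(cam,n):
    from plant import get_image
    im=get_image(cam); pickle.dump(im,open(n+'.pkl','wb')); cv2.imwrite(f'pics/{n}.png',im["frame"][:,:,::-1]); return im
def blobs(im,lo,hi,amin=30):
    h=cv2.cvtColor(im["frame"],cv2.COLOR_RGB2HSV); m=cv2.inRange(h,np.array(lo),np.array(hi))
    n,l,s,c=cv2.connectedComponentsWithStats(m)
    return [(s[i].tolist(),c[i].round(1).tolist()) for i in range(1,n) if s[i,4]>=amin]
E
python3 -c "
from h import *
from plant import sense,tcp_to_tips
for c in('scene','top'):
    im=snap(c,c+'0'); print(np.array(im['extrinsics']).round(3),im['K'])
print(tcp_to_tips);s=sense();print(s)"
```

```text
[[ 0.571  0.615 -0.544  1.336]
 [ 0.821 -0.418  0.39  -0.505]
 [ 0.013 -0.669 -0.743  1.157]
 [ 0.     0.     0.     1.   ]] [[557.12039009   0.         323.35907046]
 [  0.         557.12039009 241.44052246]
 [  0.           0.           1.        ]]
[[-0.025 -0.981  0.19   0.284]
 [-0.999  0.03   0.026  0.068]
 [-0.031 -0.189 -0.981  1.414]
 [ 0.     0.     0.     1.   ]] [[513.99957987   0.         321.7538266 ]
 [  0.         513.99957987 240.83497436]
 [  0.           0.           1.        ]]
0.022
{'time_s': 0.1, 'joint_pos': array([-1.32899655e+00,  8.73953843e-02,  1.75216689e-01,  1.65983011e+00,
        2.99284787e-06,  1.57080081e+00]), 'joint_velocities': array([ 0.00095493, -0.00102173,  0.0026426 , -0.00065059,  0.00112976,
       -0.00090716]), 'joint_torque': array([-1.03442289e-03, -5.21560979e+01,  4.65652907e+01,  1.60997780e-02,
        1.07110443e-04,  1.07196334e-05]), 'tool_pos': array([ 0.13165267, -0.53381371,  0.25266099]), 'eef_rot': array([ 9.92700594e-01,  1.20603328e-01, -7.16314947e-05, -6.01992773e-04]), 'force': array([ 0.61005149,  0.7275765 , -0.00957636]), 'ft_torque': array([ 0.01378791,  0.01813496, -0.04082346]), 'grip_force': 0.0, 'opening': 0.08533999928836312}
```

View pics/scene0.png

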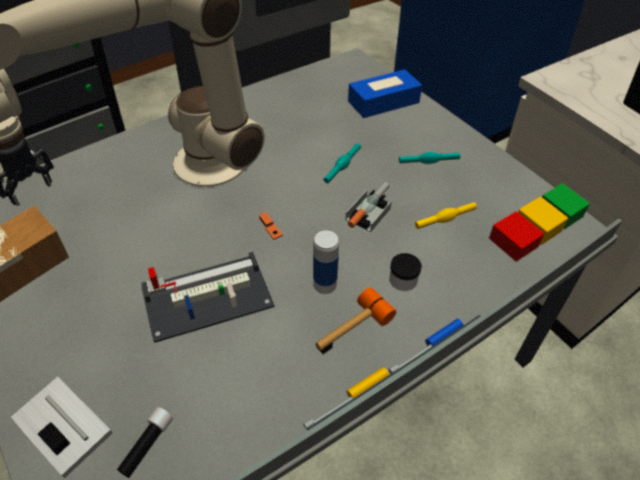

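View pics/top0.png

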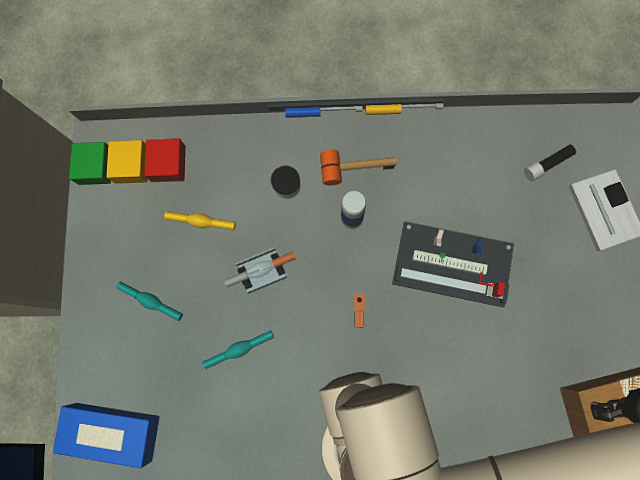

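The scene view has the lamp in its trough near (368,205), copper end towards (355,222), and the gauge around (207,295). The top view has the lamp at (262,270) with copper to the right at (295,257). The gauge is at (455,265), with the red handle at (500,290), green marker at (442,255), blue rest at (478,246) and white rest at (439,237). I'll enlarge these areas next.

```bash
python3 -c "
from h import *
a=load('top0')['frame'];b=load('scene0')['frame']
def c(f,x,y,w,h): return cv2.resize(f[y:y+h,x:x+w],(400,300),interpolation=cv2.INTER_CUBIC)
o=np.vstack([np.hstack([c(a,215,235,100,75),c(b,335,170,80,60)]),np.hstack([c(a,390,210,133,100),c(b,140,240,140,105)])])
cv2.imwrite('pics/m.png',o[:,:,::-1])
for n in('top0','scene0'):
  im=load(n)
  for k,lo,hi in(('orange',(4,120,90),(14,255,255)),('red',(0,190,70),(3,255,255)),('red2',(174,170,70),(180,255,255)),('green',(45,100,40),(78,255,255)),('blue',(105,130,40),(125,255,255))):
    print(n,k,blobs(im,lo,hi,6))
"
```

```text
top0 orange [([320, 150, 21, 34, 539], [329.9, 165.4]), ([144, 165, 1, 11, 11], [144.0, 170.0]), ([272, 252, 23, 15, 172], [283.0, 259.1]), ([354, 293, 11, 34, 323], [359.0, 309.0])]
top0 red [([145, 139, 35, 37, 1223], [161.8, 157.2]), ([480, 273, 2, 7, 7], [480.1, 276.0]), ([478, 281, 15, 5, 32], [484.6, 283.4]), ([497, 282, 8, 13, 71], [500.7, 288.3])]
top0 red2 []
top0 green [([69, 142, 41, 43, 1505], [88.4, 162.9]), ([439, 253, 7, 9, 32], [442.0, 255.5])]
top0 blue [([285, 107, 35, 10, 306], [302.1, 111.5]), ([476, 238, 8, 16, 70], [479.1, 245.3]), ([53, 403, 106, 65, 4122], [106.6, 434.4]), ([32, 448, 2, 7, 7], [32.7, 451.0])]
scene0 orange [([348, 209, 18, 17, 137], [356.7, 216.5]), ([515, 211, 30, 25, 62], [531.0, 222.7]), ([259, 212, 24, 27, 261], [270.0, 225.3]), ([358, 287, 38, 34, 634], [375.8, 303.3]), ([387, 318, 6, 6, 6], [389.5, 320.5])]
scene0 red [([494, 212, 49, 38, 984], [518.3, 230.3]), ([149, 268, 7, 14, 59], [151.7, 273.4]), ([164, 283, 11, 3, 11], [169.0, 284.0])]
scene0 red2 [([153, 277, 3, 3, 6], [154.2, 278.2])]
scene0 green [([73, 43, 7, 5, 23], [76.1, 45.
[... 2206 characters left out ...]
2]), ([415, 71, 5, 3, 8], [416.9, 72.0]), ([424, 70, 3, 8, 10], [424.9, 73.2]), ([433, 72, 5, 3, 6], [434.8, 73.3]), ([438, 76, 4, 8, 13], [439.3, 80.0]), ([460, 77, 4, 3, 7], [461.4, 78.3]), ([442, 79, 6, 3, 10], [444.8, 79.9]), ([423, 81, 13, 14, 39], [430.7, 86.9]), ([443, 85, 5, 6, 11], [445.1, 86.6]), ([453, 84, 10, 9, 30], [457.8, 87.8]), ([449, 87, 3, 4, 8], [449.9, 88.8]), ([463, 87, 2, 5, 6], [463.5, 88.8]), ([436, 89, 7, 5, 17], [438.6, 90.6]), ([429, 94, 9, 7, 14], [432.4, 96.9]), ([440, 94, 8, 3, 12], [442.7, 95.0]), ([439, 95, 16, 8, 27], [446.8, 98.9]), ([314, 259, 23, 26, 432], [324.9, 272.3]), ([185, 296, 9, 23, 91], [188.8, 306.7]), ([426, 319, 37, 27, 373], [444.5, 331.9])]
```

View pics/m.png

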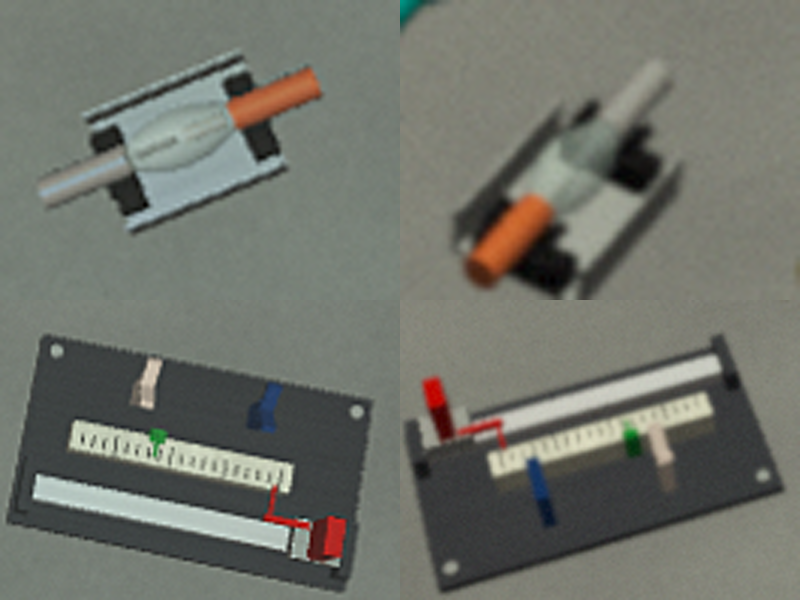

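The montage shows the lamp's copper end face near top (295,255) and scene (351,224), and its steel end near top (225,283) and scene (387,184). The gauge plate corners, rests, marker and pointer are all clear in both views. Next I'll triangulate them.

```bash
cat > m.py <<'E'
from h import *
t,s=load('top0'),load('scene0')
def P(n,a,b):
    p,e=tri(t,a,s,b); print(n,p.round(4),'gap',round(e,4)); return p
A=P('copper end',(295,255.3),(351.6,223.5)); B=P('steel end',(225.3,283),(386.8,184.5))
print('len',np.linalg.norm(A-B))
P('blue',(479.1,245.3),(188.8,306.7));P('green',(442,255.5),(220.8,289.4));P('redhandle',(500.7,288.3),(151.7,273.4))
P('pointer',(480.6,272.8),(175.3,296.5))
def plate(im,box):
    h=cv2.cvtColor(im['frame'],cv2.COLOR_RGB2HSV); x,y,w,hh=box
    m=np.zeros(h.shape[:2],np.uint8); m[y:y+hh,x:x+w]=cv2.inRange(h,(0,0,0),(180,255,85))[y:y+hh,x:x+w]
    m=cv2.morphologyEx(m,cv2.MORPH_CLOSE,np.ones((3,3)))
    c=max(cv2.findContours(m,cv2.RETR_EXTERNAL,cv2.CHAIN_APPROX_NONE)[0],key=cv2.contourArea)
    w=onplane(im,cv2.convexHull(c)[:,0],0.010)
    r=cv2.minAreaRect((w[:,:2]*1000).astype(np.float32)); return r
for im,b in((t,(380,210,150,105)),(s,(135,245,150,105))): print(plate(im,b))
# copper & steel axes on z=.042
for im,box in((t,(215,235,100,75)),(s,(335,170,80,60))):
    print('ends z.042',onplane(im,[(295,255.3),(225.3,283)] if im is t else [(351.6,223.5),(386.8,184.5)],.042).round(4).tolist())
    h=cv2.cvtColor(im['frame'],cv2.COLOR_RGB2HSV); x,y,w,hh=box
    m=np.zeros(h.shape[:2],np.uint8); m[y:y+hh,x:x+w]=cv2.inRange(h,(4,120,60),(16,255,255))[y:y+hh,x:x+w]
    c=max(cv2.findContours(m,cv2.RETR_EXTERNAL,cv2.CHAIN_APPROX_NONE)[0],key=cv2.contourArea)
    print('cu rect',cv2.minAreaRect(c)); print('centre z.045',onplane(im,[cv2.minAreaRect(c)[0]],.045))
E
python3 m.py
```

```text
copper end [0.5122 0.1787 0.0466] gap 0.0029
steel end [0.4411 0.3663 0.0442] gap 0.0021
len 0.2006217330895716
blue [ 0.5219 -0.3181  0.0553] gap 0.0015
green [ 0.501  -0.2219  0.0311] gap 0.0019
redhandle [ 0.402  -0.3565  0.0868] gap 0.0026
pointer [ 0.4511 -0.3265  0.0232] gap 0.0043
((481.9806213378906, -255.87359619140625), (314.3888854980469, 181.53294372558594), 76.15686798095703)
((475.21600341796875, -257.38861083984375), (308.61865234375, 200.99073791503906), 76.56756591796875)
ends z.042 [[0.5121, 0.1778, 0.042], [0.4419, 0.3677, 0.042]]
cu rect ((283.0689392089844, 259.1723937988281), (7.799204349517822, 22.654830932617188), 68.19859313964844)
centre z.045 [[0.50199627 0.21008981 0.045     ]]
ends z.042 [[0.5093, 0.1829, 0.042], [0.439, 0.367, 0.042]]
cu rect ((355.964599609375, 217.46902465820312), (8.654631614685059, 20.695859909057617), 41.18592834472656)
centre z.045 [[0.49964826 0.20524757 0.045     ]]
```

```bash
cat > go.py <<'E'
import sys
from h import *
from plant import sense
# usage: go.py x y z yawdeg -> remaining shift (tool axes, full-scale units) and turn
s=sense(); x,y,z,yaw=map(float,sys.argv[1:5])
Rt=R.from_quat(s['eef_rot']); G=R.from_euler('z',yaw,degrees=True)*R.from_euler('x',180,degrees=True)
rv=(Rt.inv()*G).as_rotvec(degrees=True); d=np.array([x,y,z])-s['tool_pos']
print('t',round(s['time_s'],2),'tcp',s['tool_pos'].round(4),'J1,6',s['joint_pos'][[0,5]].round(2),'F',s['force'].round(1),'op',round(s['opening'],4),'grip',round(s['grip_force'],1))
print('shift units',(Rt.inv().apply(d)/.3).round(4),'norm mm',round(np.linalg.norm(d)*1000,1),' turn units',(rv/45).round(4),'shift after turn',(G.inv().apply(d)/.3).round(4))
E
python3 -m jog '[[1,[0.198,0,-0.06],[0,0,-0.138]],[1,[0.198,0,-0.06],[0,0,-0.138]],[1,[0.198,0,0],[0,0,-0.138]],[1,[0.198,0,0],[0,0,-0.138]],[1,[0.198,0,0],[0,0,-0.138]]]'
python3 go.py 0.5035 0.200 0.15 110.7
```

```text
time_s: 0.72
tool_pos: [0.3964, -0.4029, 0.2886]
eef_rot: [0.924, 0.384, -0.0, -0.0]
force: [0.1, 0.2, -0.7]
opening: 0.0851
grip_force: 0.0
t 0.72 tcp [ 0.3964 -0.4029  0.2886] J1,6 [-0.79  1.56] F [ 0.1  0.2 -0.7] op 0.0851 grip 0.0
shift units [ 1.6755 -1.1653  0.463 ] norm mm 627.8  turn units [-9.0000e-04 -6.0000e-04 -1.4577e+00] shift after turn [1.7538 1.0442 0.4621]
```

```bash
python3 -m jog '[[1,[0.198,0,0],[0,0,-0.138]],[1,[0.198,0,0],[0,0,-0.138]],[1,[0.198,0,0],[0,0,-0.138]],[1,[0.198,0,0],[0,0,-0.138]],[1,[0.198,0,0],[0,0,-0.138]]]' >/dev/null
python3 -m jog '[[1,[0.198,0,0],[0,0,-0.138]],[1,[0.198,0,0],[0,0,-0.138]],[1,[0.198,0,0],[0,0,-0.138]],[1,[0.198,0,0],[0,0,-0.138]],[1,[0.198,0,0],[0,0,-0.138]]]' >/dev/null
python3 go.py 0.5035 0.200 0.12 110.7
```

```text
t 1.98 tcp [0.5614 0.1383 0.2885] J1,6 [0.24 1.51] F [ 0.8 -0.1 -0.8] op 0.0854 grip 0.0
shift units [ 0.2533 -0.1229  0.5619] norm mm 188.6  turn units [-0.0012 -0.0001 -0.0776] shift after turn [ 0.2604 -0.1078  0.5618]
```

```bash
python3 -m jog '[[1,[0,0,0],[0,0,-0.0776]],[1,[0.13,-0.054,0.1],[0,0,0]],[1,[0.13,-0.054,0.1],[0,0,0]],[1,[0,0,0.18],[0,0,0]],[1,[0,0,0.18],[0,0,0]]]'
python3 go.py 0.5035 0.200 0.046 110.7
python3 -c "
from h import *
a=snap('top','t1')['frame'];b=snap('scene','s1')['frame']
def c(f,x,y,w,h): return cv2.resize(f[y:y+h,x:x+w],(400,300),interpolation=cv2.INTER_CUBIC)
cv2.imwrite('pics/m1.png',np.hstack([c(a,205,215,120,90),c(b,315,140,120,90)])[:,:,::-1])"
```

```text
time_s: 2.6
tool_pos: [0.5036, 0.1986, 0.1198]
eef_rot: [0.57, 0.822, 0.0, 0.0]
force: [0.6, -0.2, -0.8]
opening: 0.0856
grip_force: 0.0
t 2.6 tcp [0.5036 0.1986 0.1198] J1,6 [0.38 1.59] F [ 0.6 -0.2 -0.8] op 0.0856 grip 0.0
shift units [0.0044 0.0013 0.246 ] norm mm 73.8  turn units [ 0.0009  0.     -0.0031] shift after turn [0.0044 0.0015 0.246 ]
```

View pics/m1.png

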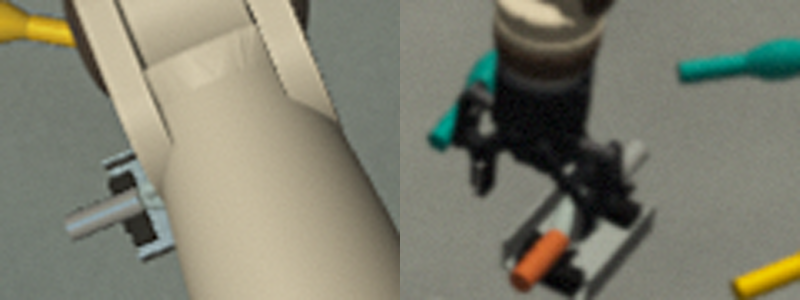

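The arm hides the lamp in the top view. The scene view shows the open gripper above the copper cap at crop (540,258), straddling it. I'll descend and grip.

```bash
python3 -m jog '[[1,[0,0,0.1],[0,0,0]],[1,[0,0,0.08],[0,0,0]],[1,[0,0,0.05],[0,0,0]],[1,[0,0,0.016],[0,0,0]],[0.5,[0,0,0],[0,0,0]]]'
python3 go.py 0.5035 0.200 0.046 110.7
python3 -m jog '[[0.4,[0,0,0],[0,0,0]],[0.3,[0,0,0],[0,0,0]],[0.2,[0,0,0],[0,0,0]],[0.1,[0,0,0],[0,0,0]],[0.1,[0,0,0],[0,0,0]]]'
python3 -m jog '[[0.1,[0,0,0],[0,0,0]],[0.1,[0,0,0],[0,0,0]]]'
```

```text
time_s: 3.32
tool_pos: [0.5045, 0.1982, 0.0484]
eef_rot: [0.57, 0.822, 0.0, 0.0]
force: [0.2, -0.1, 0.8]
opening: 0.0696
grip_force: 0.0
t 3.33 tcp [0.5045 0.1982 0.0484] J1,6 [0.37 1.59] F [ 0.2 -0.1  0.8] op 0.0696 grip 0.0
shift units [ 0.0067 -0.0009  0.0079] norm mm 3.1  turn units [ 0.001  -0.     -0.0047] shift after turn [ 0.0067 -0.0009  0.0079]
time_s: 3.95
tool_pos: [0.5044, 0.1982, 0.048]
eef_rot: [0.57, 0.822, 0.0, 0.0]
force: [1.3, 0.6, 4.8]
opening: 0.0197
grip_force: 58.5
time_s: 4.2
tool_pos: [0.5044, 0.1982, 0.048]
eef_rot: [0.57, 0.822, 0.0, 0.0]
force: [0.3, 0.0, 5.2]
opening: 0.0201
grip_force: 58.6
```

```bash
python3 -m jog '[[0.1,[0,0,-0.02],[0,0,0]],[0.1,[0,0,-0.04],[0,0,0]],[0.1,[0,0,-0.08],[0,0,0]],[0.1,[0,0,-0.1],[0,0,0]],[0.1,[0,0,-0.1],[0,0,0]]]'
python3 -m jog '[[0.1,[0,0,-0.1],[0,0,0]],[0.1,[0,0,-0.1],[0,0,0]],[0.1,[0,0,-0.1],[0,0,0]],[0.1,[0,0,-0.06],[0,0,0]],[0.1,[0,0,0],[0,0,0]]]'
python3 go.py 0.5 0.2 0.25 110.7
python3 -c "
from h import *
a=snap('top','t2')['frame'];b=snap('scene','s2')['frame']
def c(f,x,y,w,h): return cv2.resize(f[y:y+h,x:x+w],(400,300),interpolation=cv2.INTER_CUBIC)
cv2.imwrite('pics/m2.png',np.hstack([c(a,205,195,140,105),c(b,315,80,140,105)])[:,:,::-1])"
```

```text
time_s: 4.82
tool_pos: [0.5037, 0.198, 0.1508]
eef_rot: [0.57, 0.822, -0.0, -0.0]
force: [0.1, -0.2, -1.2]
opening: 0.0201
grip_force: 58.7
time_s: 5.45
tool_pos: [0.5043, 0.1983, 0.2591]
eef_rot: [0.57, 0.822, 0.001, 0.001]
force: [-1.1, -1.1, -1.0]
opening: 0.0202
grip_force: 58.7
t 5.45 tcp [0.5043 0.1983 0.2591] J1,6 [0.37 1.59] F [-1.1 -1.1 -1. ] op 0.0202 grip 58.7
shift units [ 0.0105 -0.0115  0.0302] norm mm 10.2  turn units [ 0.0029 -0.0001 -0.0045] shift after turn [ 0.0105 -0.0114  0.0303]
```

View pics/m2.png

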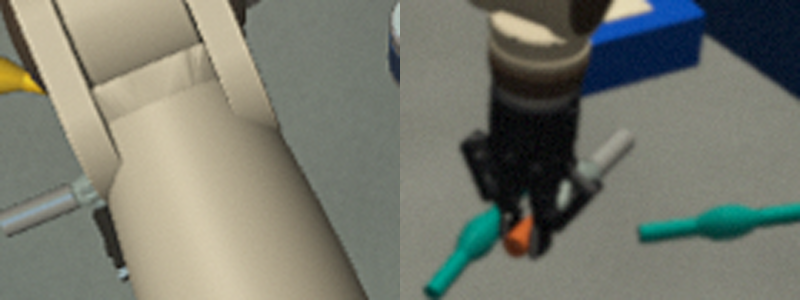

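The lamp is held by its copper cap: the scene crop shows copper at (518,235) and the steel end at (628,138), and the top crop shows the steel end at (5,220). Next I'll check for sag and how far along the cap the grip sits.

```bash
python3 -c "
from h import *
t,s=load('t2'),load('s2'); tcp=np.array([.5043,.1983,.2591])
p,e=tri(t,(207.5,272.5),s,(394.8,128.3)); print(p,e)
yaw=np.radians(110.7); ax=np.array([np.cos(yaw),np.sin(yaw),0]);d=p-tcp
print('along',d@ax,'lat',d@[-ax[1],ax[0],0],'dz',d[2])
print('cu end z.253',onplane(s,[(356.3,162.2)],.253)-tcp)"
```

```text
[0.44366346 0.36449967 0.25219371] 0.0022573919658720612
along 0.17690398126524365 lat -0.0020253080199668138 dz -0.006906290436141493
cu end z.253 [[-0.00343291 -0.00725794 -0.0061    ]]
```

```bash
python3 -m jog '[[0.1,[-0.06,-0.023,0],[0,0,0.03]],[0.1,[-0.123,-0.045,0],[0,0,0.055]],[0.1,[-0.125,-0.038,0],[0,0,0.055]],[0.1,[-0.126,-0.033,0],[0,0,0.055]],[0.1,[-0.128,-0.027,0],[0,0,0.055]]]' >/dev/null
python3 -m jog '[[0.1,[-0.129,-0.022,0],[0,0,0.055]],[0.1,[-0.129,-0.016,0],[0,0,0.055]],[0.1,[-0.13,-0.01,0],[0,0,0.055]],[0.1,[-0.13,-0.004,0],[0,0,0.055]],[0.1,[-0.13,0,0],[0,0,0.055]]]' >/dev/null
python3 go.py 0.5145 -0.3407 0.13 76.3
```

```text
t 6.8 tcp [ 0.5006 -0.1753  0.2567] J1,6 [-0.34  1.29] F [ 0.1 -0.9 -1.4] op 0.0199 grip 58.8
shift units [-0.5477  0.0785  0.4223] norm mm 208.8  turn units [-0.0015 -0.      0.2313] shift after turn [-0.5246  0.1757  0.4225]
```

```bash
python3 -m jog '[[0.1,[-0.137,0.02,0],[0,0,0.058]],[0.1,[-0.136,0.028,0],[0,0,0.058]],[0.1,[-0.134,0.036,0],[0,0,0.058]],[0.1,[-0.12,0.043,0.03],[0,0,0.057]],[0.1,[0,0,0.05],[0,0,0]]]' >/dev/null
python3 go.py 0.5145 -0.3407 0.13 76.3
```

```text
t 7.42 tcp [ 0.5193 -0.3382  0.2317] J1,6 [-0.58  1.23] F [-0.8  0.4 -0.6] op 0.02 grip 58.9
shift units [-0.012  -0.0129  0.3391] norm mm 101.9  turn units [-0.0019 -0.     -0.0015] shift after turn [-0.012  -0.0134  0.339 ]
```

```bash
python3 -m jog '[[0.1,[-0.012,-0.013,0.05],[0,0,0]],[0.1,[0,0,0.1],[0,0,0]],[0.1,[0,0,0.1],[0,0,0]],[0.1,[0,0,0.07],[0,0,0]],[0.1,[0,0,0],[0,0,0]]]' >/dev/null
python3 go.py 0.5145 -0.3407 0.077 76.3
python3 -c "
from h import *
a=snap('top','t3')['frame'];b=snap('scene','s3')['frame']
def c(f,x,y,w,h): return cv2.resize(f[y:y+h,x:x+w],(400,300),interpolation=cv2.INTER_CUBIC)
cv2.imwrite('pics/m3.png',np.hstack([c(a,390,200,133,100),c(b,140,220,140,105)])[:,:,::-1])"
```

```text
t 8.05 tcp [ 0.514  -0.3369  0.1352] J1,6 [-0.58  1.23] F [-0.4 -0.1 -1. ] op 0.0201 grip 58.9
shift units [-0.0123  0.0053  0.1938] norm mm 58.3  turn units [-0.0052 -0.0018  0.004 ] shift after turn [-0.012   0.0045  0.1939]
```

View pics/m3.png

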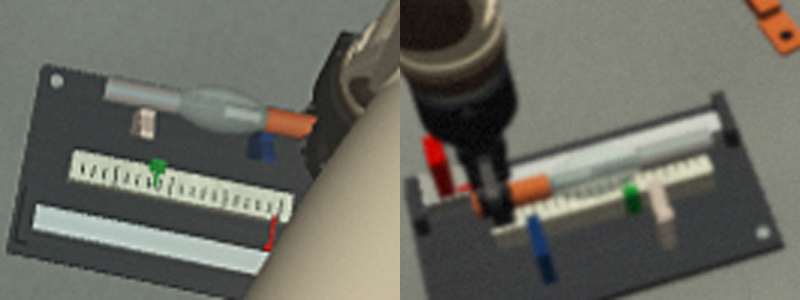

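The top crop shows the lamp above the rests, parallel to them, with its steel end at (106,88) and quartz middle near (222,108). Blue is under the copper side. Next I'll check centring before lowering.

```bash
python3 -c "
from h import *
t,s=load('t3'),load('s3')
w,e=tri(load('top0'),(439.2,237.6),load('scene0'),(231.7,295.3)); b=np.array([.5219,-.3181,.0553])
print('white',w,e,'dist',np.linalg.norm((w-b)[:2]),'yaw',np.degrees(np.arctan2(*(w-b)[[1,0]])))
p,e=tri(t,(425.2,229.3),s,(250.5,262)); print('steel end',p,e)
g=np.radians(76.3);gx=np.array([np.cos(g),np.sin(g),0]);gy=np.array([-gx[1],gx[0],0])
o=np.array([.4845,-.2525,0])
for n,q in(('w',w),('b',b),('steel',p),('tcp',np.array([.514,-.3369,.1352]))): print(n,(q-o)@gx,(q-o)@gy,q[2])
"; python3 go.py 0.5145 -0.3407 0.077 76.3
```

```text
white [ 0.54700832 -0.21331211  0.05109036] 0.0014057857993976456 dist 0.10775402013700792 yaw 76.52535074151967
steel end [ 0.55237016 -0.15705004  0.14650473] 0.004980298369451364
w 0.05287731108551309 -0.05144871188852004 0.05109036456864313
b -0.05487587560899143 -0.0518725194698166 0.0553
steel 0.10880856717020887 -0.043333005419900046 0.14650473083497495
tcp -0.07501202041886555 -0.04864983856786881 0.1352
t 8.15 tcp [ 0.5153 -0.3377  0.138 ] J1,6 [-0.58  1.23] F [-0.  -1.1 -0.6] op 0.0202 grip 58.9
shift units [-1.050e-02 -2.000e-04  2.033e-01] norm mm 61.1  turn units [-0.    -0.     0.004] shift after turn [-1.050e-02 -2.000e-04  2.033e-01]
```

```bash
python3 -m jog '[[0.1,[-0.013,0.008,0.03],[0,0,0.004]],[0.1,[0,0,0.06],[0,0,0]],[0.1,[0,0,0.05],[0,0,0]],[0.1,[0,0,0.02],[0,0,0]],[0.1,[0,0,0],[0,0,0]]]' >/dev/null
python3 -c "
from h import *
a=snap('top','t4')['frame'];b=snap('scene','s4')['frame']
def c(f,x,y,w,h): return cv2.resize(f[y:y+h,x:x+w],(400,300),interpolation=cv2.INTER_CUBIC)
cv2.imwrite('pics/m4.png',np.hstack([c(a,410,210,100,75),c(b,170,240,100,75)])[:,:,::-1])"
python3 go.py 0.5145 -0.3407 0.077 76.3
```

```text
t 8.88 tcp [ 0.5173 -0.3423  0.0899] J1,6 [-0.58  1.23] F [-0.  -0.  -0.7] op 0.02 grip 58.9
shift units [ 0.003  -0.0103  0.043 ] norm mm 13.3  turn units [ 0.0007  0.0002 -0.0001] shift after turn [ 0.003  -0.0103  0.043 ]
```

View pics/m4.png

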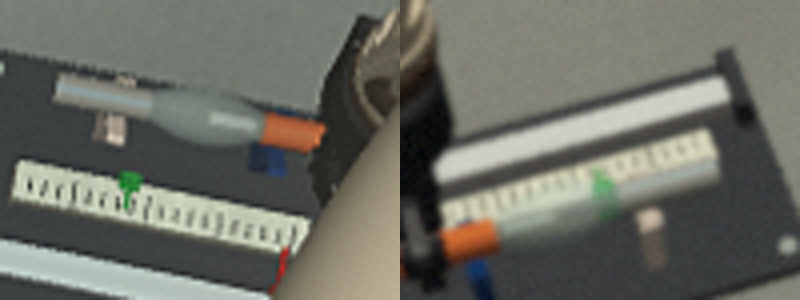

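The lamp is now just above the rests. The steel end is at top crop (57,88), and both rests show beneath the lamp at (112,105) and (268,140).

```bash
python3 -c "
from h import *
t,s=load('t4'),load('s4'); g=np.radians(76.4);gx=np.array([np.cos(g),np.sin(g),0]);gy=np.array([-gx[1],gx[0],0])
o=np.array([.4845,-.2525,0])
p,e=tri(t,(424.2,232),s,(249.5,282)); print(p,e)
f=lambda q:np.round([(q-o)@gx,(q-o)@gy,q[2]],4)
for q in(p,onplane(t,[(424.2,232)],.084)[0],onplane(s,[(249.5,282)],.084)[0]): print('steel',f(q))
for q in onplane(t,[(410+152/4,210+103/4),(410+263/4,210+131/4)],.084): print('quartz ends top',f(q))
for q in onplane(s,[(170+217/4,240+186/4),(170+97/4,240+237/4)],.084): print('quartz ends scene',f(q))
print('tcp',f(np.array([.5173,-.3423,.0899])))"
```

```text
[ 0.557757   -0.16711245  0.08262627] 0.0012028329091608777
steel [ 0.1002 -0.0511  0.0826]
steel [ 0.0998 -0.0507  0.084 ]
steel [ 0.1006 -0.0524  0.084 ]
quartz ends top [ 0.0367 -0.0536  0.084 ]
quartz ends top [-0.0378 -0.0501  0.084 ]
quartz ends scene [ 0.0391 -0.0442  0.084 ]
quartz ends scene [-0.0383 -0.0564  0.084 ]
tcp [-0.0796 -0.053   0.0899]
```

```bash
python3 -m jog '[[0.1,[-0.002,-0.002,0.012],[0,0,0]],[0.1,[0,0,0.01],[0,0,0]],[0.1,[0,0,0.008],[0,0,0]],[0.1,[0,0,0.004],[0,0,0]],[0.1,[0,0,0],[0,0,0]]]'
python3 -m jog '[[0.1,[0,0,0.002],[0,0,0]],[0.1,[0,0,0.002],[0,0,0]],[0.1,[0,0,0],[0,0,0]]]'
```

```text
time_s: 9.5
tool_pos: [0.5164, -0.343, 0.0811]
eef_rot: [0.786, 0.618, 0.0, 0.001]
force: [-5.7, 2.4, 11.0]
opening: 0.0202
grip_force: 60.5
time_s: 9.88
tool_pos: [0.5165, -0.343, 0.0808]
eef_rot: [0.786, 0.618, 0.0, 0.001]
force: [-7.6, 2.1, 15.5]
opening: 0.0199
grip_force: 61.1
```

```bash
python3 -m jog '[[0.1,[0,-0.004,-0.006],[0,0,0]],[0.1,[0,-0.004,0],[0,0,0]],[0.1,[0,0,0],[0,0,0]]]'
python3 -m jog '[[0.1,[0,0,0.005],[0,0,0]],[0.1,[0,0,0],[0,0,0]]]'
```

```text
time_s: 10.25
tool_pos: [0.5138, -0.342, 0.0795]
eef_rot: [0.786, 0.618, -0.0, -0.0]
force: [-1.1, -0.1, 0.2]
opening: 0.0203
grip_force: 59.1
time_s: 10.5
tool_pos: [0.5139, -0.3421, 0.079]
eef_rot: [0.786, 0.618, -0.0, 0.0]
force: [-3.3, 1.0, 7.3]
opening: 0.0198
grip_force: 60.1
```

```bash
python3 -m jog '[[0.1,[0,-0.004,-0.003],[0,0,0]],[0.1,[0,0,0.003],[0,0,0]],[0.1,[0,0,0],[0,0,0]]]'
python3 -m jog '[[0.1,[0,0,0.003],[0,0,0]],[0.1,[0,0,0],[0,0,0]]]'
```

```text
time_s: 10.88
tool_pos: [0.5128, -0.3418, 0.0783]
eef_rot: [0.786, 0.618, -0.0, -0.0]
force: [-0.9, 0.1, 2.4]
opening: 0.02
grip_force: 59.2
time_s: 11.12
tool_pos: [0.5128, -0.3419, 0.078]
eef_rot: [0.786, 0.618, -0.0, 0.0]
force: [-3.0, 0.1, 5.9]
opening: 0.0201
grip_force: 59.8
```

```bash
python3 -m jog '[[0.1,[0,-0.003,0],[0,0,0]],[0.1,[0,0,0.001],[0,0,0]],[0.1,[0,0,0],[0,0,0]]]'
python3 -m jog '[[0.26,[0,0,0],[0,0,0]],[0.3,[0,0,0],[0,0,0]],[0.4,[0,0,0],[0,0,0]],[0.55,[0,0,0],[0,0,0]],[0.7,[0,0,0],[0,0,0]]]'
python3 -m jog '[[0.75,[0,0,0],[0,0,0]],[0.75,[0,0,-0.03],[0,0,0]],[0.75,[0,0,-0.08],[0,0,0]],[0.75,[0,0,-0.1],[0,0,0]],[0.75,[0,0,-0.1],[0,0,0]]]'
```

```text
time_s: 11.5
tool_pos: [0.5121, -0.3417, 0.0774]
eef_rot: [0.786, 0.618, 0.0, 0.0]
force: [-1.4, 0.4, 5.3]
opening: 0.0203
grip_force: 59.4
time_s: 12.12
tool_pos: [0.512, -0.3416, 0.0771]
eef_rot: [0.786, 0.618, 0.0, -0.0]
force: [-0.4, -0.9, -0.1]
opening: 0.0597
grip_force: 0.0
time_s: 12.75
tool_pos: [0.512, -0.3416, 0.1718]
eef_rot: [0.786, 0.618, 0.0, 0.0]
force: [0.5, -0.1, 0.0]
opening: 0.0641
grip_force: 0.0
```

```bash
python3 -m jog '[[0.75,[0,0,-0.05],[0,0,-0.2]],[0.75,[0,0,0],[0,0,-0.225]],[0.75,[0,0,0],[0,0,-0.225]],[0.75,[0,0,0],[0,0,-0.225]],[0.75,[0,0,0],[0,0,-0.225]]]' >/dev/null
python3 -m jog '[[0.75,[0,0,0],[0,0,-0.225]],[0.75,[0,0,0],[0,0,-0.225]],[0.75,[0,0,0],[0,0,-0.225]],[0.75,[0,0,0],[0,0,-0.225]],[0.75,[0,0,0],[0,0,0]]]' >/dev/null
python3 go.py 0.4002 -0.3566 0.15 166.4
```

```text
t 14.0 tcp [ 0.5121 -0.3416  0.1858] J1,6 [-0.59 -0.35] F [-0.8 -0.  -0.1] op 0.064 grip 0.0
shift units [ 0.3504 -0.1373  0.1192] norm mm 118.4  turn units [-0.0003  0.0007 -0.0038] shift after turn [ 0.3507 -0.1362  0.1194]
```

```bash
python3 -m jog '[[0.75,[0.12,-0.046,0],[0,0,-0.004]],[0.75,[0.12,-0.046,0],[0,0,0]],[0.75,[0.11,-0.044,0.05],[0,0,0]],[0.75,[0,0,0.07],[0,0,0]],[0.75,[0,0,0],[0,0,0]]]' >/dev/null
python3 go.py 0.4002 -0.3566 0.075 166.4
python3 -c "
from h import *
a=snap('top','t5')['frame'];b=snap('scene','s5')['frame']
def c(f,x,y,w,h): return cv2.resize(f[y:y+h,x:x+w],(400,300),interpolation=cv2.INTER_CUBIC)
cv2.imwrite('pics/m5.png',np.hstack([c(a,400,210,120,90),c(b,130,220,140,105)])[:,:,::-1])"
```

```text
t 14.62 tcp [ 0.3996 -0.3563  0.1485] J1,6 [-0.73 -0.49] F [-0.3  0.8  0.8] op 0.0641 grip 0.0
shift units [-0.0025 -0.0008  0.2449] norm mm 73.5  turn units [ 0.0011 -0.0018 -0.0036] shift after turn [-0.0021 -0.0006  0.2449]
```

View pics/m5.png

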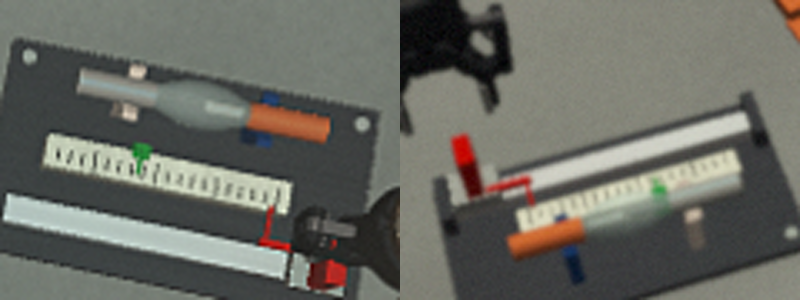

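The lamp lies across both rests: steel end at top crop (78,80), copper end at (328,127) over blue. The gripper is above the red handle. Now I'll do numeric checks of centring and marker pull.

```bash
cat > lv.py <<'E'
from h import *
g=np.radians(76.4);gx=np.array([np.cos(g),np.sin(g),0]);gy=np.array([-gx[1],gx[0],0]);o=np.array([.482,-.253,0])
f=lambda q:np.c_[(q-o)@gx,(q-o)@gy,q[:,2]]
def pix(im,cols,box,amin=3):
    h=cv2.cvtColor(im['frame'],cv2.COLOR_RGB2HSV); m=sum(cv2.inRange(h,np.array(a),np.array(b)) for a,b in cols)
    x,y,w,hh=box; k=np.zeros_like(m);k[y:y+hh,x:x+w]=m[y:y+hh,x:x+w]
    return np.argwhere(k>0)[:,::-1].astype(float)
RED=[((0,120,60),(6,255,255)),((172,120,60),(180,255,255))]; GREEN=[((45,80,40),(80,255,255))]
def report(im,name,box):
    G=f(onplane(im,pix(im,GREEN,box),.040)); Rr=f(onplane(im,pix(im,RED,box),.040))
    print(name,'green n',len(G),'x mean/min/max',G[:,0].mean().round(4),G[:,0].min().round(4),G[:,0].max().round(4),'y',G[:,1].min().round(4),G[:,1].max().round(4))
    for lo in np.arange(-.016,.018,.005):
        q=G[(G[:,1]>=lo)&(G[:,1]<lo+.005)]
        if len(q): print('   green y',lo.round(3),'x',q[:,0].mean().round(4),q[:,0].min().round(4),q[:,0].max().round(4))
    q=Rr[Rr[:,1]<.035]
    for lo in np.arange(-.01,.034,.006):
        k=q[(q[:,1]>=lo)&(q[:,1]<lo+.006)]
        if len(k): print('   red y',lo.round(3),'n',len(k),'x',k[:,0].mean().round(4),k[:,0].min().round(4),k[:,0].max().round(4))
E
python3 -c "
from lv import *
t,s=load('t5'),load('s5')
print('lamp top',f(onplane(t,[(423.4,234),(498.4,248.1)],.071)).round(4).tolist())
print('lamp scene',f(onplane(s,[(249.7,283.7),(169.6,306.5)],.071)).round(4).tolist())
print('tri',f(np.array([tri(t,(423.4,234),s,(249.7,283.7))[0],tri(t,(498.4,248.1),s,(169.6,306.5))[0]])).round(4).tolist())
print('rests',f(np.array([[.547,-.2133,.051],[.5219,-.3181,.055]])).round(4).tolist())
report(t,'top',(395,235,120,60)); report(s,'scene',(145,260,130,60)); report(load('scene0'),'scene0',(145,260,130,60))"
```

```text
lamp top [[0.1004, -0.0503, 0.071], [-0.1008, -0.0536, 0.071]]
lamp scene [[0.1024, -0.0498, 0.071], [-0.0982, -0.0492, 0.071]]
tri [[0.1014, -0.0503, 0.072], [-0.0987, -0.0526, 0.0758]]
rests [[0.0539, -0.0538, 0.051], [-0.0539, -0.0541, 0.055]]
top green n 33 x mean/min/max 0.0369 0.0294 0.0457 y -0.0174 0.0058
   green y -0.016 x 0.0371 0.0294 0.0457
   green y -0.011 x 0.0369 0.0311 0.0426
   green y -0.006 x 0.0375 0.0359 0.039
   green y -0.001 x 0.0371 0.0355 0.0381
   green y 0.004 x 0.0372 0.0372 0.0372
   red y 0.008 n 1 x -0.0731 -0.0731 -0.0731
   red y 0.014 n 4 x -0.0724 -0.0739 -0.0709
   red y 0.02 n 4 x -0.0733 -0.0748 -0.0717
   red y 0.026 n 6 x -0.0896 -0.1273 -0.0699
   red y 0.032 n 4 x -0.0992 -0.1277 -0.0708
scene green n 16 x mean/min/max 0.0346 0.0291 0.0395 y -0.0116 0.0035
   green y -0.016 x 0.0379 0.0379 0.0379
   green y -0.011 x 0.0347 0.0307 0.0387
   green y -0.006 x 0.034 0.0291 0.0395
   green y -0.001 x 0.0342 0.0331 0.0355
   red y 0.014 n 3 x -0.0756 -0.0775 -0.0744
   red y 0.02 n 4 x -0.075 -0.0768 -0.0732
   red y 0.026 n 4 x -0.0765 -0.078 -0.0749
scene0 green n 56 x mean/min/max 0.0334 0.0261 0.0403 y -0.0338 0.0035
   green y -0.016 x 0.034 0.0276 0.0403
   green y -0.011 x 0.0338 0.0284 0.0387
   green y -0.006 x 0.034 0.0291 0.0395
   green y -0.001 x 0.0342 0.0331 0.0355
   red y 0.014 n 3 x -0.0756 -0.0775 -0.0744
   red y 0.02 n 5 x -0.0757 -0.0786 -0.0732
   red y 0.026 n 4 x -0.0765 -0.078 -0.0749
```

```bash
python3 -m jog '[[0.45,[-0.002,0,0.05],[0,0,-0.004]],[0.45,[0,0,0.07],[0,0,0]],[0.45,[0,0,0.05],[0,0,0]],[0.45,[0,0,0.04],[0,0,0]],[0.45,[0,0,0.02],[0,0,0]]]'
python3 -m jog '[[0.45,[0,0,0.013],[0,0,0]],[0.3,[0,0,0],[0,0,0]],[0.1,[0,0,0],[0,0,0]],[0.1,[0,0,0],[0,0,0]],[0.1,[0,0,0],[0,0,0]]]'
python3 -m jog '[[0.1,[0,0,0],[0,0,0]],[0.1,[0,0,0],[0,0,0]]]'
```

```text
time_s: 15.35
tool_pos: [0.4009, -0.3566, 0.0794]
eef_rot: [0.116, 0.993, 0.0, -0.0]
force: [0.4, -0.4, -0.2]
opening: 0.0386
grip_force: 0.0
time_s: 15.98
tool_pos: [0.4015, -0.3552, 0.0769]
eef_rot: [0.116, 0.993, 0.001, 0.0]
force: [2.1, 11.4, 2.9]
opening: 0.0148
grip_force: 59.3
time_s: 16.23
tool_pos: [0.4015, -0.3553, 0.0769]
eef_rot: [0.116, 0.993, 0.001, 0.001]
force: [3.2, 11.6, 3.4]
opening: 0.0152
grip_force: 59.3
```

```bash
python3 -m jog '[[0.1,[0,0.01,0],[0,0,0]],[0.1,[0,0.02,0],[0,0,0]],[0.1,[0,0.03,0],[0,0,0]],[0.1,[0,0.035,0],[0,0,0]],[0.1,[0,0.035,0],[0,0,0]]]'
python3 -m jog '[[0.1,[0,0.035,0],[0,0,0]],[0.1,[0,0.035,0],[0,0,0]],[0.1,[0,0.035,0],[0,0,0]],[0.1,[0,0.035,0],[0,0,0]],[0.1,[0,0.03,0],[0,0,0]]]'
python3 -m jog '[[0.1,[0,0.02,0],[0,0,0]],[0.1,[0,0.012,0],[0,0,0]],[0.1,[0,0.008,0],[0,0,0]],[0.1,[0,0,0],[0,0,0]]]'
python3 -c "
from lv import *
from plant import sense
t,s=snap('top','t6'),snap('scene','s6'); p=sense()['tool_pos']-np.array([.4015,-.3553,.0769]);print('pull',(p@gx).round(4),(p@gy).round(4))
report(t,'top',(395,235,120,60)); report(s,'scene',(145,260,130,60))"
```

```text
time_s: 16.85
tool_pos: [0.4101, -0.3192, 0.0769]
eef_rot: [0.117, 0.993, -0.001, 0.0]
force: [-2.4, -6.9, 2.3]
opening: 0.0153
grip_force: 59.3
time_s: 17.48
tool_pos: [0.4219, -0.2701, 0.0769]
eef_rot: [0.117, 0.993, -0.002, 0.0]
force: [-1.8, -10.3, 0.7]
opening: 0.0155
grip_force: 59.3
time_s: 17.98
tool_pos: [0.4247, -0.2587, 0.0769]
eef_rot: [0.117, 0.993, -0.002, 0.0]
force: [-2.2, -10.6, 0.4]
opening: 0.0151
grip_force: 59.3
pull 0.0993 0.0002
top green n 34 x mean/min/max 0.0372 0.0294 0.0457 y -0.0179 0.0058
   green y -0.016 x 0.0371 0.0294 0.0457
   green y -0.011 x 0.0369 0.0311 0.0426
   green y -0.006 x 0.0375 0.0359 0.039
   green y -0.001 x 0.0371 0.0355 0.0381
   green y 0.004 x 0.0372 0.0372 0.0372
   red y 0.014 n 4 x 0.0259 0.0244 0.0274
   red y 0.02 n 2 x 0.0263 0.0261 0.0265
   red y 0.026 n 1 x 0.0273 0.0273 0.0273
   red y 0.032 n 1 x 0.0269 0.0269 0.0269
scene green n 16 x mean/min/max 0.0346 0.0291 0.0395 y -0.0116 0.0035
   green y -0.016 x 0.0379 0.0379 0.0379
   green y -0.011 x 0.0347 0.0307 0.0387
   green y -0.006 x 0.034 0.0291 0.0395
   green y -0.001 x 0.0342 0.0331 0.0355
   red y 0.014 n 2 x 0.023 0.0218 0.0242
   red y 0.02 n 6 x 0.023 0.0202 0.0258
   red y 0.026 n 4 x 0.0233 0.0217 0.025
```

```bash
python3 -m jog '[[0.1,[0,0.01,0],[0,0,0]],[0.1,[0,0.01,0],[0,0,0]],[0.1,[0,0.008,0],[0,0,0]],[0.1,[0,0.004,0],[0,0,0]],[0.1,[0,0,0],[0,0,0]]]'
python3 -c "
from lv import *
from plant import sense
t,s=snap('top','t7'),snap('scene','s7'); p=sense()['tool_pos']-np.array([.4015,-.3553,.0769]);print('pull',(p@gx).round(4),(p@gy).round(4))
report(t,'top',(395,235,120,60)); report(s,'scene',(145,260,130,60))
def c(q,x,y,w,h): return cv2.resize(q['frame'][y:y+h,x:x+w],(400,300),interpolation=cv2.INTER_CUBIC)
cv2.imwrite('pics/m7.png',np.hstack([c(t,420,240,60,45),c(s,190,265,60,45)])[:,:,::-1])"
```

```text
time_s: 18.7
tool_pos: [0.4269, -0.2495, 0.0769]
eef_rot: [0.117, 0.993, -0.002, 0.001]
force: [-2.0, -12.1, -0.1]
opening: 0.0156
grip_force: 59.3
pull 0.1087 0.0002
top green n 33 x mean/min/max 0.0369 0.0294 0.0457 y -0.0174 0.0058
   green y -0.016 x 0.0371 0.0294 0.0457
   green y -0.011 x 0.0369 0.0311 0.0426
   green y -0.006 x 0.0375 0.0359 0.039
   green y -0.001 x 0.0371 0.0355 0.0381
   green y 0.004 x 0.0372 0.0372 0.0372
   red y 0.008 n 1 x 0.0358 0.0358 0.0358
   red y 0.014 n 3 x 0.0359 0.0349 0.0375
   red y 0.02 n 1 x 0.0344 0.0344 0.0344
scene green n 17 x mean/min/max 0.0344 0.0291 0.0395 y -0.0129 0.0035
   green y -0.016 x 0.0351 0.0323 0.0379
   green y -0.011 x 0.0347 0.0307 0.0387
   green y -0.006 x 0.034 0.0291 0.0395
   green y -0.001 x 0.0342 0.0331 0.0355
   red y 0.014 n 1 x 0.0323 0.0323 0.0323
   red y 0.02 n 5 x 0.0329 0.0306 0.0355
   red y 0.026 n 3 x 0.0333 0.0322 0.0347
```

View pics/m7.png

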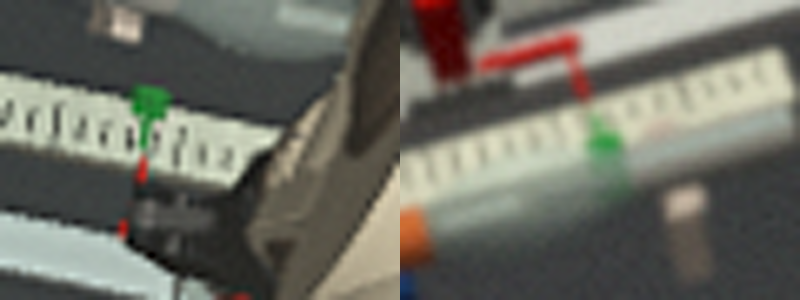

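The red pointer at top crop (142,168) has almost met the green line at (147,130), and is about 1.2 mm short. I'll creep that distance, then hold.

```bash
python3 -m jog '[[0.1,[0,0.002,0],[0,0,0]],[0.1,[0,0.0015,0],[0,0,0]],[0.1,[0,0,0],[0,0,0]],[0.1,[0,0,0],[0,0,0]],[0.1,[0,0,0],[0,0,0]]]'
python3 -c "
from lv import *
from plant import sense
t,s=snap('top','t8'),snap('scene','s8'); p=sense()['tool_pos']-np.array([.4015,-.3553,.0769]);print('pull',(p@gx).round(4))
report(t,'top',(395,235,120,60)); report(s,'scene',(145,260,130,60))" | grep -v green
python3 -m jog '[[0.1,[0,0,0],[0,0,0]],[0.1,[0,0,0],[0,0,0]],[0.1,[0,0,0],[0,0,0]],[0.1,[0,0,0],[0,0,0]],[0.1,[0,0,0],[0,0,0]]]'
```

```text
time_s: 19.42
tool_pos: [0.4271, -0.2486, 0.0769]
eef_rot: [0.117, 0.993, -0.002, 0.001]
force: [-2.3, -11.2, 1.0]
opening: 0.0153
grip_force: 59.3
pull 0.1097
   red y 0.008 n 2 x 0.036 0.0358 0.0363
   red y 0.014 n 5 x 0.0368 0.0349 0.0384
   red y 0.02 n 1 x 0.0371 0.0371 0.0371
   red y 0.014 n 2 x 0.0335 0.0323 0.0347
   red y 0.02 n 6 x 0.0335 0.0306 0.0363
   red y 0.026 n 4 x 0.0338 0.0322 0.0355
time_s: 20.15
tool_pos: [0.4271, -0.2486, 0.0769]
eef_rot: [0.117, 0.993, -0.002, 0.0]
force: [-2.5, -12.9, 0.5]
opening: 0.0154
grip_force: 59.3
```

Level to within about 0.5 mm. I'll hold for more than 2 s, then ease the handle back.

```bash
for i in 1; do
python3 -m jog '[[0.1,[0,0,0],[0,0,0]],[0.1,[0,0,0],[0,0,0]],[0.1,[0,0,0],[0,0,0]],[0.1,[0,0,0],[0,0,0]],[0.1,[0,0,0],[0,0,0]]]' >/dev/null
python3 -m jog '[[0.1,[0,0,0],[0,0,0]],[0.1,[0,0,0],[0,0,0]],[0.1,[0,0,0],[0,0,0]],[0.1,[0,0,0],[0,0,0]],[0.1,[0,0,0],[0,0,0]]]' >/dev/null
python3 -m jog '[[0.1,[0,0,0],[0,0,0]],[0.1,[0,0,0],[0,0,0]],[0.1,[0,0,0],[0,0,0]],[0.1,[0,0,0],[0,0,0]],[0.1,[0,0,0],[0,0,0]]]'
done
python3 -m jog '[[0.1,[0,-0.01,0],[0,0,0]],[0.1,[0,-0.02,0],[0,0,0]],[0.1,[0,-0.025,0],[0,0,0]],[0.1,[0,-0.025,0],[0,0,0]],[0.1,[0,-0.025,0],[0,0,0]]]' >/dev/null
python3 -m jog '[[0.1,[0,-0.025,0],[0,0,0]],[0.1,[0,-0.025,0],[0,0,0]],[0.1,[0,-0.025,0],[0,0,0]],[0.1,[0,-0.025,0],[0,0,0]],[0.1,[0,-0.025,0],[0,0,0]]]' >/dev/null
python3 -m jog '[[0.1,[0,-0.025,0],[0,0,0]],[0.1,[0,-0.025,0],[0,0,0]],[0.1,[0,-0.025,0],[0,0,0]],[0.1,[0,-0.02,0],[0,0,0]],[0.1,[0,-0.015,0],[0,0,0]]]'
```

```text
time_s: 22.02
tool_pos: [0.4271, -0.2486, 0.0769]
eef_rot: [0.117, 0.993, -0.002, 0.001]
force: [-1.6, -11.7, 1.0]
opening: 0.0151
grip_force: 59.3
time_s: 23.9
tool_pos: [0.4035, -0.3469, 0.0769]
eef_rot: [0.116, 0.993, -0.0, 0.0]
force: [-2.0, -2.3, 5.7]
opening: 0.0153
grip_force: 60.1
```

```bash
python3 -m jog '[[0.1,[0,-0.008,0],[0,0,0]],[0.1,[0,-0.007,0],[0,0,0]],[0.1,[0,-0.006,0],[0,0,0]],[0.1,[0,-0.004,0],[0,0,0]],[0.1,[0,0,0],[0,0,0]]]'
python3 -m jog '[[0.1,[0,-0.003,0],[0,0,0]],[0.1,[0,-0.003,0],[0,0,0]],[0.1,[0,0,0],[0,0,0]]]'
```

```text
time_s: 24.52
tool_pos: [0.4018, -0.354, 0.0769]
eef_rot: [0.116, 0.993, -0.0, 0.0]
force: [-3.2, -3.6, 6.0]
opening: 0.0151
grip_force: 60.1
time_s: 24.9
tool_pos: [0.4015, -0.3551, 0.0769]
eef_rot: [0.116, 0.993, 0.0, 0.0]
force: [-2.1, 0.9, 5.8]
opening: 0.0152
grip_force: 60.3
```

The force has changed sign, so the slide is at its stop. I'll press slightly more, then release evenly.

```bash
python3 -m jog '[[0.1,[0,-0.002,0],[0,0,0]],[0.1,[0,0,0],[0,0,0]],[0.1,[0,0,0],[0,0,0]]]'
python3 -m jog '[[0.2,[0,0,0],[0,0,0]],[0.25,[0,0,0],[0,0,0]],[0.3,[0,0,0],[0,0,0]],[0.4,[0,0,0],[0,0,0]],[0.45,[0,0,0],[0,0,0]]]'
python3 -m jog '[[0.45,[0,0,-0.03],[0,0,0]],[0.45,[0,0,-0.08],[0,0,0]],[0.45,[0,0,-0.12],[0,0,0]],[0.45,[0,0,-0.12],[0,0,0]],[0.45,[0,0,-0.1],[0,0,0]]]'
python3 -m jog '[[0.45,[0.1,-0.15,-0.05],[0,0,0]],[0.45,[0.05,-0.15,0],[0,0,0]],[0.45,[0,-0.1,0],[0,0,0]],[0.45,[0,0,0],[0,0,0]],[0.45,[0,0,0],[0,0,0]]]'
python3 -c "
from lv import *
t,s=snap('top','t9'),snap('scene','s9')
report(t,'top',(395,235,120,60)); report(s,'scene',(145,260,130,60))
cv2.imwrite('pics/m9.png',np.vstack([np.hstack([cv2.resize(x['frame'],(400,300)) for x in(t,s)]),np.hstack([cv2.resize(t['frame'][210:310,390:523],(400,300)),cv2.resize(s['frame'][235:340,140:280],(400,300))])])[:,:,::-1])"
```

```text
time_s: 25.28
tool_pos: [0.4015, -0.3551, 0.0768]
eef_rot: [0.116, 0.993, 0.001, 0.0]
force: [-0.1, 4.9, 8.6]
opening: 0.0151
grip_force: 60.4
time_s: 25.9
tool_pos: [0.4011, -0.356, 0.0762]
eef_rot: [0.116, 0.993, 0.0, -0.0]
force: [0.1, -0.2, -0.8]
opening: 0.0385
grip_force: 0.0
time_s: 26.52
tool_pos: [0.4012, -0.3561, 0.2136]
eef_rot: [0.116, 0.993, -0.0, 0.001]
force: [0.8, -0.2, 0.4]
opening: 0.0386
grip_force: 0.0
time_s: 27.15
tool_pos: [0.3298, -0.4619, 0.2265]
eef_rot: [0.116, 0.993, 0.0, 0.0]
force: [-0.0, -0.2, -0.6]
opening: 0.0382
grip_force: 0.0
top green n 33 x mean/min/max 0.0369 0.0294 0.0457 y -0.0174 0.0058
   green y -0.016 x 0.0371 0.0294 0.0457
   green y -0.011 x 0.0369 0.0311 0.0426
   green y -0.006 x 0.0375 0.0359 0.039
   green y -0.001 x 0.0371 0.0355 0.0381
   green y 0.004 x 0.0372 0.0372 0.0372
   red y 0.008 n 1 x -0.0731 -0.0731 -0.0731
   red y 0.014 n 4 x -0.0724 -0.0739 -0.0709
   red y 0.02 n 4 x -0.0733 -0.0748 -0.0717
   red y 0.026 n 11 x -0.1143 -0.1382 -0.0704
   red y 0.032 n 12 x -0.1186 -0.1386 -0.0708
scene green n 16 x mean/min/max 0.0346 0.0291 0.0395 y -0.0116 0.0035
   green y -0.016 x 0.0379 0.0379 0.0379
   green y -0.011 x 0.0347 0.0307 0.0387
   green y -0.006 x 0.034 0.0291 0.0395
   green y -0.001 x 0.0342 0.0331 0.0355
   red y 0.014 n 3 x -0.0756 -0.0775 -0.0744
   red y 0.02 n 5 x -0.0757 -0.0786 -0.0732
   red y 0.026 n 4 x -0.0765 -0.078 -0.0749
   red y 0.032 n 1 x -0.0767 -0.0767 -0.0767
```

View pics/m9.png

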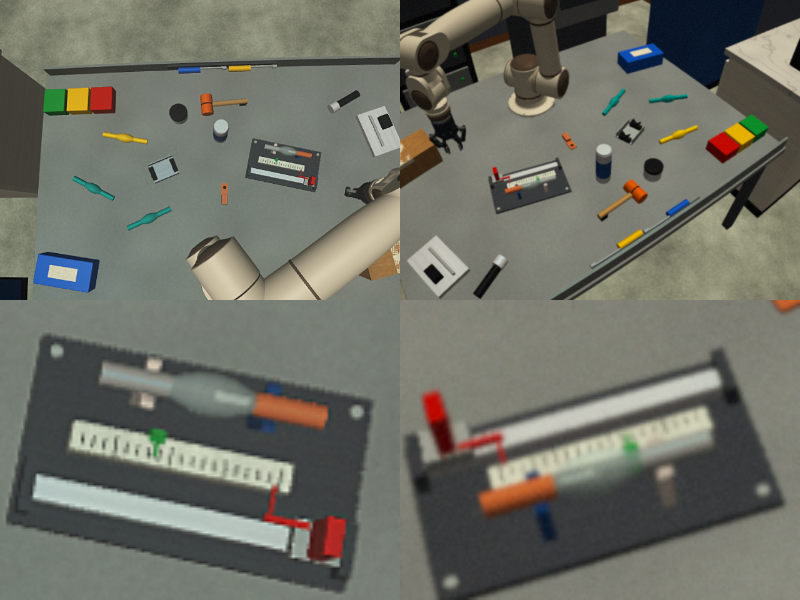

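The lamp rests in both V's with copper over blue (crop (290,408)). The pointer is back at its home reading, the bystanders haven't moved, and the arm is clear.

```bash
python3 -c "from plant import hand_in; print(hand_in())"
```

```text
the job is handed in; nothing more can be done
None
```

I handed the job in at about 27 s: the lamp lies centred to about 1 mm in the V-rests with copper on blue, and the handle was drawn level to about 0.5 mm short of the marker, held over 2 s, eased home and released.

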